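# Clamp the filter cassette with the break-over torque wrench

### The arm

A 6-joint arm with a two-finger parallel gripper is mounted at the origin on the work surface. World frame = base frame: x ahead of the robot, y to its left, z up, the work surface at z = 0. Lengths are in m, angles in rad, forces in N, time in s.
With the tool pointing down it reaches from about 0.3 to 0.85 m from the base axis. Payload 4.2 kg.
Tool frame: the origin (TCP) lies on the mounting face of the last link; the fingertips stand 191 mm ahead of it and the grasp point (between the pads) lies 172 mm ahead of it; z points along the fingers, y is the line along which they close (so a half turn about z gives the same grasp; the last joint's range is limited). The gripper opens to 91 mm and grips with 3 to 60 N. Pads are 32 mm wide; open, the fingers measure 118 mm over their backs; the gripper's body (76 mm by 178 mm) begins 60 mm behind the grasp point.
Start: joints at [-1.164, 0.32, 1.565, -0, 1.257, -0.02], TCP at [0.238, -0.523, 0.405] pointing down, gripper open.
Joint ranges: [-3.11, 3.11], [-0.84, 2.01], [0.21, 2.61], [-1.34, 4.49], [0.05, 2.63], [-2.56, 2.56]. Speed limits (rad/s): [2.57, 2.57, 3.14, 3.14, 3.14, 3.14].

### API

Orientations are given as a rotation vector (axis times angle).
In Python, from workcell import arm, imaging, sign_off gives the robot as it stands. The module is installed in compiled form; this text tells all that it offers.
- The arm moves only by the shell command python3 -m crank 'ROWS' [FORCE]. ROWS is a JSON object whose key "deltas" holds a list of rows, 1 to 8 of them, each of 7 numbers: the opening from 0.0 (shut) to 1.0 (fully open), then dx, dy, dz in m, then a rotation vector rx, ry, rz in rad; each row shifts and turns the commanded pose from where the row before left it, along the tool's axes as they then stand; what a row does not reach is not made up. A row lasts 1/10 s, in which the tool goes at most 0.05 m and 0.15 rad, less where a joint would pass 70% of its speed; a pose out of reach is approached as far as the arm can. The fingers move at their own pace and stop on an object; FORCE is the grip in N (left out, the last holds). Time passes only in rows, so rows that do not move let the fingers close. It prints the time, the measured TCP pose, the force, the opening and the grip force at its end. Input that does not fit is refused with a message, and nothing moves.
- arm.read_state(): the state, without advancing time (a new reading comes with each control period).
- imaging.snapshot(name): name is "scene" or "top" or "wrist"; returns the picture (400x640x3 uint8, blue, green, red); there is no depth.
- imaging.get_calibration(name): a dict with "K" (3x3 intrinsics, pixels), "dist_coeffs" ([k1, k2, p1, p2, k3] as OpenCV has them; the pictures are not rectified), "T" (4x4, takes a point from camera to world coordinates). Camera axes: x right, y down, z forward; pixel columns grow to the right and rows downward; lengths in m; the calibration is good to about 2 mm. A picture is of the moment at which its call begins: read the wrist's pose just before it. get_calibration takes no time and is no camera call; for the wrist camera it gives the pose at the moment of the call.
- sign_off(): hands the job in; it is judged then, once.
The state is a dict: "time_s": time; "joint_pos": joint angles; "dq": joint speeds; "joint_efforts": joint torques, N m; "ee_pos": TCP position; "eef_rot": TCP orientation; "contact_force": force on the tool from outside, world axes, zero at the start; "moment": the same for the moment, N m; "width": opening from 0.0 (shut) to 1.0 (fully open); "grip_force": force on a finger pad.
Only numpy, scipy, OpenCV 4.12 (cv2) and the standard library are available. Lean on these libraries where they do the work, as an engineer would, in place of code of your own. Each camera call takes 0.05 s, during which the arm holds its last target. There are 200 camera calls.

### The job

Push the white filter cassette gently home against the back stop of its holder, without ramming it. Then turn the wrench on the clamp nut clockwise (seen from above) until its hinge clearly breaks over, keep it folded for half a second without driving the hinge on to its hard stop, then ease off and let go so that the handle springs straight, leaving the nut tight. Leave the other things on the bench where they are.

Things in the scene. Friction and masses are not known exactly. Their poses are not given: they have to be found in the camera images.
- holder: Metal filter-cassette holder fixed to the bench. Base 165 (x) x 130 (y) x 15 thick; on it side guides and a steel end plate 100 x 110, top 53 above the bench, front edge at x = -40. Below the plate a slot 64 wide, 26 high, open to -x (the front, towards the robot at yaw 0). Origin: on the bench under the slot's centre line; x points into the slot, z up. Nut axis at x = +10, y = 0.
- slot_end (a point): Middle of the solid back stop inside the holder's slot, hidden under the end plate, 28 above the bench, at x = +45 in the holder's frame (same axes). The cassette is home when its rear face meets it: cassette origin then at x = -5, its front face at x = -55 in the holder's frame.
- cassette: Loose white flat block 100 (x) x 60 (y) x 22 thick, about 0.35 kg, with an upright push tab (10 thick, 44 wide) flush with its front (-x) face, from the block's top 37 to 62 above the bench. Origin: centre of its underside, which lies on the holder's base 15 above the bench; front face at x = -50. It starts 25 to 45 short of home.
- wrench_nut (a point): Nut axis, 73 above the bench; x along the wrench head to the handle, z up. The head (collar 40 dia, top 84 above the bench) is locked on the nut and turns with it; clockwise from above tightens. Running down takes 0.4 N m (2.7 N at the grip while moving, less at a pause); after 0.5 to 0.75 rad, differing each time, unseen, the nut seats and stops. It stays where it is left.
- wrench_hinge (a point): Vertical hinge pin between wrench head and handle, 45 from the nut axis, 73 above the bench; axes as wrench_nut. It stays straight up to 1.0 N m about the pin, then folds clockwise at nearly constant force. Folded 0.08 rad or more: set torque reached. Over 0.22 rad: overdriven (hard stop 0.28). A spring straightens it when eased off.
- wrench_grip (a point): Point on the centre line of the wrench's black rubber grip, a level rod 24 dia and 105 long, 73 above the bench: 150 from the nut axis when straight, 105 from the hinge pin, 45 from the grip's inner end. x points along the handle away from the nut. Sideways force here that breaks the hinge over: about 9.5 N; 0.01 rad of folding moves this point 1 mm.
- wrench_tip (a point): Outer end of the wrench grip, on its centre line, 210 from the nut axis when straight, 165 from the hinge pin. x points along the handle: the angle between it and x of wrench_nut is how far the hinge is folded.
- reagent_bottle: Bystander: clear glass screw-cap bottle, 60 dia x 130 tall, standing behind the holder. Origin: centre of its underside.
- beaker: Bystander: clear open beaker, 64 dia at the rim x 75 tall, standing right of the holder's front. Origin: centre of its underside.
- jar: Bystander: small white screw-lid jar, 52 dia x 60 tall, standing right of the holder. Origin: centre of its underside.
- tip_box: Bystander: closed grey pipette-tip box, 120 x 85 x 55 tall, on the left of the bench. Origin: centre of its underside.
- tube_rack: Bystander: white tube rack with 8 empty holes, 100 x 200 x 40 tall, far left. Origin: centre of its underside.
- wash_bottle: Bystander: white wash bottle with a red cap and spout, 64 dia x 150 to the cap, on the left. Origin: centre of its underside.

How it is judged:
By the outcome, as a careful person would: the job done as asked, in the order asked, and still so for the second after the job is handed in, with the robot touching nothing.
It also fails if it takes over 66 s, if anything falls off the work surface, if the arm or the gripper's body presses on something with over 40 N, if the wrist force passes 120 N, or if a joint passes its speed limit or range.

## Working session

There is one attempt and no reset: what is moved stays moved. The work goes in short steps, Python scripts to look and compute and a shell command to move; the robot and the scene stay as the last step left them, time stands still between calls to the robot, and variables do not carry over. Pictures are saved under pics/ and viewed, at most 10 in all, crops included, and the job is handed in when it is done.

```bash
mkdir -p pics
cat > h.py <<'E'
import numpy as np, cv2
from scipy.spatial.transform import Rotation as R
from workcell import arm, imaging
def snap(n,f):
    c=imaging.get_calibration(n); im=imaging.snapshot(n); cv2.imwrite(f,im); return im,c
def ray(c,p):
    K=np.array(c["K"]);d=np.array(c["dist_coeffs"]);T=np.array(c["T"])
    u=cv2.undistortPoints(np.array(p,float).reshape(-1,1,2),K,d).reshape(-1,2)
    r=np.c_[u,np.ones(len(u))]@T[:3,:3].T
    return T[:3,3],r
def onz(c,p,z):
    o,r=ray(c,p); return o+r*((z-o[2])/r[:,2])[:,None]
def proj(c,P):
    T=np.linalg.inv(np.array(c["T"]));P=np.atleast_2d(P)
    return cv2.projectPoints(np.array(P,float),cv2.Rodrigues(T[:3,:3])[0],T[:3,3],np.array(c["K"]),np.array(c["dist_coeffs"]))[0].reshape(-1,2)
def tri(c1,p1,c2,p2):
    o1,r1=ray(c1,p1);o2,r2=ray(c2,p2);r1=r1[0];r2=r2[0]
    s=np.linalg.lstsq(np.c_[r1,-r2],o2-o1,rcond=None)[0]
    a=o1+s[0]*r1;b=o2+s[1]*r2;return (a+b)/2,np.linalg.norm(a-b)
E
python3 - <<'E'
from h import *
for n in("scene","top"):
    im,c=snap(n,f"pics/{n}0.png"); print(n,np.array(c["T"]).round(3).tolist(),np.array(c["K"]).round(0).tolist())
s=arm.read_state();print(s["ee_pos"],s["eef_rot"],s["contact_force"],s["time_s"],R.from_rotvec(s["eef_rot"]).as_matrix().round(3))
E
```

```text
scene [[0.754, 0.411, -0.512, 1.092], [0.657, -0.486, 0.576, -0.587], [-0.012, -0.771, -0.637, 0.784], [0.0, 0.0, 0.0, 1.0]] [[397.0, 0.0, 314.0], [0.0, 397.0, 204.0], [0.0, 0.0, 1.0]]
top [[0.067, -0.975, 0.213, 0.283], [-0.998, -0.065, 0.014, 0.035], [0.0, -0.214, -0.977, 1.235], [0.0, 0.0, 0.0, 1.0]] [[477.0, 0.0, 320.0], [0.0, 477.0, 197.0], [0.0, 0.0, 1.0]]
[ 0.23795724 -0.52330329  0.40400651] [-3.06881959e+00 -6.64990263e-01  5.24942570e-04] [0.2338379  0.52455007 0.48499236] 0.1 [[ 0.91   0.414 -0.001]
 [ 0.414 -0.91   0.001]
 [ 0.    -0.002 -1.   ]]
```

View pics/top0.png

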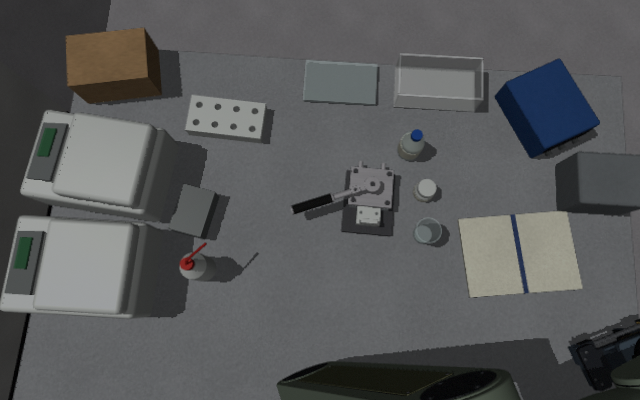

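View pics/scene0.png

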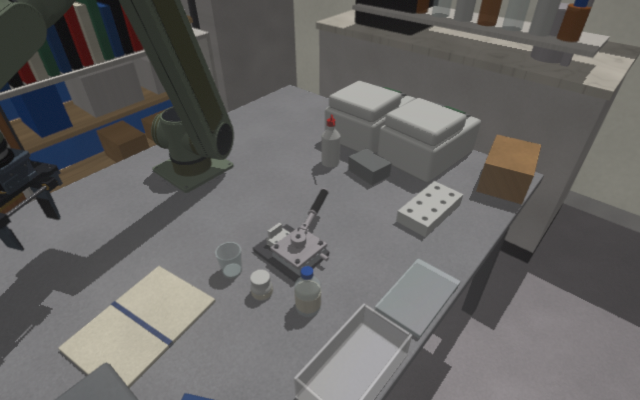

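Top view: holder near (370,200), nut at about (374,185), black grip from (293,209) to (333,197), white cassette tab near (369,215). Scene view: nut at about (298,238), grip from (313,208) to (325,192).

Run:
```python
from h import *
ct=imaging.get_calibration("top");cs=imaging.get_calibration("scene")
t=cv2.imread("pics/top0.png");s=cv2.imread("pics/scene0.png")
def grip(im,x0,y0,x1,y1,th=28):
    m=(im[y0:y1,x0:x1].max(2)<th).astype(np.uint8)
    n,l,st,ce=cv2.connectedComponentsWithStats(m); i=1+np.argmax(st[1:,4])
    ys,xs=np.where(l==i);r=cv2.minAreaRect(np.c_[xs,ys].astype(np.float32));b=cv2.boxPoints(r)+[x0,y0]
    e=[(b[i]+b[(i+1)%4])/2 for i in range(4)]
    k=0 if np.linalg.norm(e[0]-e[2])>np.linalg.norm(e[1]-e[3]) else 1
    return st[i,4],e[k],e[k+2]
for th in(22,28,35):print(th,grip(t,280,180,345,225,th),grip(s,300,180,335,225,th))
a,p,q=grip(t,280,180,345,225);a,u,v=grip(s,300,180,335,225)
if p[0]>q[0]:p,q=q,p
if u[1]>v[1]:u,v=v,u
print("outer",tri(ct,p,cs,u),"inner",tri(ct,q,cs,v))
print("top on z.073",onz(ct,[p,q],.073)); print("nut",tri(ct,(374,184),cs,(298,237)))
P=onz(ct,[(352,165),(396,168),(392,208),(349,207)],.053);print("plate",P)
print("base front",onz(ct,[(342,232),(391,235)],.015),"tab",onz(ct,[(358,220),(381,222)],.062))
print("beaker,jar,bottle",onz(ct,[(428,238),(427,195),(410,155),(196,265)],0.03))
```

```text
Traceback (most recent call last):
ValueError: attempt to get argmax of an empty sequence
```

Run:
```python
from h import *
ct=imaging.get_calibration("top");cs=imaging.get_calibration("scene")
t=cv2.imread("pics/top0.png");s=cv2.imread("pics/scene0.png")
def grip(im,x0,y0,x1,y1,th=28):
    m=(im[y0:y1,x0:x1].max(2)<th).astype(np.uint8)
    n,l,st,ce=cv2.connectedComponentsWithStats(m); i=1+np.argmax(st[1:,4])
    ys,xs=np.where(l==i);r=cv2.minAreaRect(np.c_[xs,ys].astype(np.float32));b=cv2.boxPoints(r)+[x0,y0]
    e=[(b[j]+b[(j+1)%4])/2 for j in range(4)]
    k=0 if np.linalg.norm(e[0]-e[2])>np.linalg.norm(e[1]-e[3]) else 1
    return st[i,4],e[k],e[k+2]
print(s[200,320],s[198,318],t[204,310],t[200,325])
for th in(35,45,55):print(th,grip(t,280,180,345,225,th),grip(s,300,180,335,225,th))
a,p,q=grip(t,280,180,345,225,40);a,u,v=grip(s,300,180,335,225,45)
if p[0]>q[0]:p,q=q,p
if u[1]>v[1]:u,v=v,u
print("outer",tri(ct,p,cs,u),"inner",tri(ct,q,cs,v))
print("top on z.073",onz(ct,[p,q],.073)); print("nut",tri(ct,(374,184),cs,(298,237)))
P=onz(ct,[(352,165),(396,168),(392,208),(349,207)],.053);print("plate",P)
print("base front",onz(ct,[(342,232),(391,235)],.015),"tab",onz(ct,[(358,220),(381,222)],.062))
print("beaker,jar,bottle",onz(ct,[(428,238),(427,195),(410,155),(196,265)],0.03))
```

```text
[49 49 50] [50 50 50] [15 17 17] [14 15 14]Traceback (most recent call last):
  File "<stdin>", line 12, in <module>
  File "<stdin>", line 6, in grip
    return _wrapfunc(a, 'argmax', axis=axis, out=out, **kwds)
    return bound(*args, **kwds)
ValueError: attempt to get argmax of an empty sequence
```

Run:
```python
from h import *
ct=imaging.get_calibration("top");cs=imaging.get_calibration("scene")
t=cv2.imread("pics/top0.png");s=cv2.imread("pics/scene0.png")
def grip(im,x0,y0,x1,y1,th):
    m=(im[y0:y1,x0:x1].max(2)<th).astype(np.uint8)
    n,l,st,ce=cv2.connectedComponentsWithStats(m); i=1+np.argmax(st[1:,4])
    ys,xs=np.where(l==i);r=cv2.minAreaRect(np.c_[xs,ys].astype(np.float32));b=cv2.boxPoints(r)+[x0,y0]
    e=[(b[j]+b[(j+1)%4])/2 for j in range(4)]
    k=0 if np.linalg.norm(e[0]-e[2])>np.linalg.norm(e[1]-e[3]) else 1
    return st[i,4],e[k],e[k+2]
print(s[185:215,305:330].max(2)[::3,::2])
a,p,q=grip(t,280,180,345,225,28);
if p[0]>q[0]:p,q=q,p
print(a,p,q,"top on z.073",onz(ct,[p,q],.073))
try:
    a,u,v=grip(s,305,185,330,212,62)
    if u[1]>v[1]:u,v=v,u
    print(a,u,v,"outer",tri(ct,p,cs,u),"inner",tri(ct,q,cs,v))
except Exception as e:print(e)
print("nut",tri(ct,(374,184),cs,(298,237)))
P=onz(ct,[(352,165),(396,168),(392,208),(349,207)],.053);print("plate",P)
print("base front",onz(ct,[(342,232),(391,235)],.015),"tab",onz(ct,[(358,220),(381,222)],.062))
print("beaker,jar,bottle",onz(ct,[(428,238),(427,195),(410,155),(196,265)],0.03))
```

```text
[[125 126 127 126 127 124 125 125 125 126 125 123 122]
 [127 127 127 126 126 126 126 127 120 126 128 125 124]
 [126 125 127 127 126 126 125 107  53  50  51  80 120]
 [126 126 126 125 125 124 116  58  51  50  48  83 122]
 [125 125 126 124 125 120  62  51  50  49  68 121 125]
 [125 124 126 126 123  78  51  51  49  54 115 125 124]
 [123 124 124 124  89  51  51  49  50 105 125 125 125]
 [124 124 125  93  52  51  50  50 100 124 125 125 125]
 [124 123 111  76  66  52  49  79 123 124 125 128 125]
 [126 116  86 103  87  87  71 121 124 124 126 126 126]]
316 [293.40806198 209.29219055] [330.78589249 197.48866701] top on z.073 [[0.50132523 0.11475822 0.073     ]
 [0.53739285 0.02414943 0.073     ]]
150 [324.20000076 190.10000038] [314.20000076 210.10000038] outer (array([0.50253329, 0.1167694 , 0.07864105]), np.float64(0.006497094587132068)) inner (array([0.53924511, 0.02779582, 0.07979829]), np.float64(0.00969940022718487))
nut (array([ 0.5791754 , -0.0783168 ,  0.08189709]), np.float64(0.00686079953354586))
plate [[ 0.63079285 -0.0252093   0.053     ]
 [ 0.63025304 -0.13825791  0.053     ]
 [ 0.5249898  -0.13165675  0.053     ]
 [ 0.52030605 -0.02342445  0.053     ]]
base front [[ 0.46120147 -0.01081339  0.015     ]
 [ 0.46192949 -0.13683018  0.015     ]] tab [[ 0.48706628 -0.04709013  0.062     ]
 [ 0.485874   -0.10435224  0.062     ]]
beaker,jar,bottle [[ 0.45846186 -0.22817571  0.03      ]
 [ 0.5699238  -0.22366152  0.03      ]
 [ 0.67488317 -0.17709451  0.03      ]
 [ 0.3521445   0.34904535  0.03      ]]
```

```bash
python3 -m crank '{"deltas": [[0, 0.033, -0.034, 0, 0, 0, 0], [0, 0.033, -0.034, 0, 0, 0, 0], [0, 0.033, -0.034, 0, 0, 0, 0], [0, 0.033, -0.034, 0, 0, 0, 0], [0, 0.033, -0.034, 0, 0, 0, 0], [0, 0.033, -0.034, 0, 0, 0, 0], [0, 0.033, -0.034, 0, 0, 0, 0], [0, 0.033, -0.034, 0, 0, 0, 0]]}' 20; python3 -m crank '{"deltas": [[0, 0.033, -0.034, 0, 0, 0, 0], [0, 0.033, -0.034, 0, 0, 0, 0], [0, 0, 0, 0, 0, 0, 0.142], [0, 0, 0, 0, 0, 0, 0.142], [0, 0, 0, 0, 0, 0, 0.142], [0, 0, 0, 0, 0, 0, 0], [0, 0, 0, 0, 0, 0, 0]]}'
python3 - <<'E'
from h import *
im,c=snap("wrist","pics/w1.png");print(np.array(c["T"]).round(3).tolist(),c["K"][0][0]);np.save("w1.npy",c,allow_pickle=True)
s=arm.read_state();print(s["time_s"],s["ee_pos"],R.from_rotvec(s["eef_rot"]).as_matrix().round(3).tolist(),s["contact_force"],s["joint_pos"])
E
```

```text
time_s: 0.9
ee_pos: [0.3657, -0.1647, 0.4046]
eef_rot: [-3.071, -0.664, -0.0]
contact_force: [0.7, -0.8, -0.1]
width: 0.327
grip_force: 0.0
time_s: 1.6
ee_pos: [0.3976, -0.0773, 0.4045]
eef_rot: [-3.142, -0.006, 0.001]
contact_force: [-0.3, 0.2, -0.4]
width: 0.003
grip_force: 0.0
[[0.003, -0.971, -0.237, 0.464], [-1.0, -0.003, -0.001, -0.078], [-0.0, 0.237, -0.971, 0.384], [0.0, 0.0, 0.0, 1.0]] 325.25761929084314
1.65 [ 0.39758361 -0.07738148  0.40459182] [[1.0, 0.003, -0.0], [0.003, -1.0, 0.0], [-0.0, -0.0, -1.0]] [-0.33724192 -0.30282338  0.26167998] [-2.20606480e-01  4.87951882e-02  1.91225512e+00 -4.71226249e-05
  1.18085162e+00  1.34716756e+00]
```

View pics/w1.png

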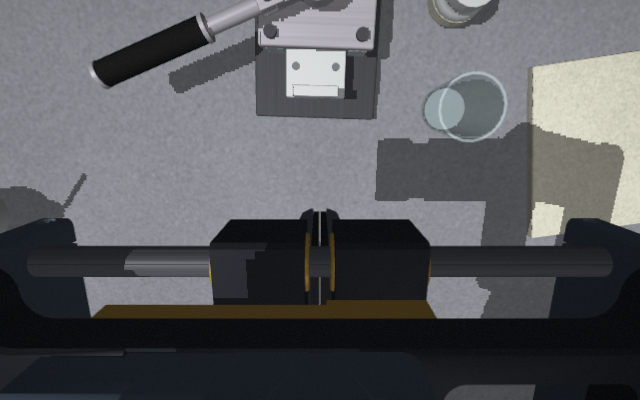

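Wrist view: the tab top spans (292–337, 85–96), the grip runs from (97,75) to (208,28), and the nut is out of the frame. I'll move forward for a second view.

```bash
python3 -m crank '{"deltas": [[0, 0.035, 0, 0, 0, 0, 0], [0, 0.035, 0, 0, 0, 0, 0], [0, 0, 0, 0, 0, 0, 0], [0, 0, 0, 0, 0, 0, 0]]}'
python3 - <<'E'
from h import *
im,c=snap("wrist","pics/w2.png");np.save("w2.npy",c,allow_pickle=True)
a=cv2.imread("pics/w1.png")[0:130,80:400];b=im[40:300,80:420]
b=im[50:250,80:400]
cv2.imwrite("pics/c12.png",cv2.resize(np.vstack([a,b]),None,fx=1.8,fy=1.8,interpolation=cv2.INTER_CUBIC))
E
```

```text
time_s: 2.05
ee_pos: [0.4678, -0.0774, 0.4042]
eef_rot: [-3.141, -0.003, 0.003]
contact_force: [-0.6, 0.7, -0.4]
width: 0.006
grip_force: 0.0
```

View pics/c12.png

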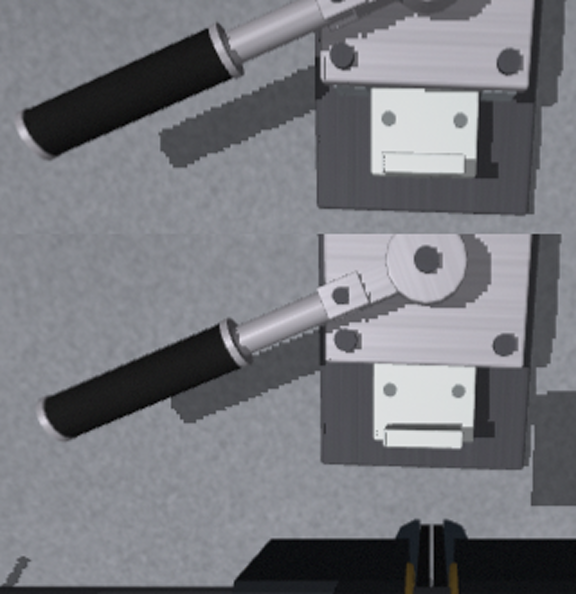

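The crop (w1 above, w2 below) shows: nut at crop (427,259), hinge at (341,295), and the tab-top front corners at (382,174)/(465,172) in w1 and (386,448)/(462,445) in w2.

Run:
```python
from h import *
c1=np.load("w1.npy",allow_pickle=True).item();c2=np.load("w2.npy",allow_pickle=True).item()
f1=lambda x,y:(x/1.8+80-.5,y/1.8-.5); f2=lambda x,y:(x/1.8+80-.5,(y-234)/1.8+50-.5)
for a,b in(((382,174),(386,448)),((465,172),(462,445)),((343,55),(347,341)),((509,61),(504,345))):print(tri(c1,f1(*a),c2,f2(*b)))
print("nut",onz(c2,[f2(427,259)],.084),"hinge",onz(c2,[f2(341,295)],.08))
def grip(im,x0,y0,x1,y1,th=32):
    m=(im[y0:y1,x0:x1].max(2)<th).astype(np.uint8)
    n,l,st,ce=cv2.connectedComponentsWithStats(m); i=1+np.argmax(st[1:,4])
    ys,xs=np.where(l==i);b=cv2.boxPoints(cv2.minAreaRect(np.c_[xs,ys].astype(np.float32)))+[x0,y0]
    e=[(b[j]+b[(j+1)%4])/2 for j in range(4)]
    k=0 if np.linalg.norm(e[0]-e[2])>np.linalg.norm(e[1]-e[3]) else 1
    return sorted([e[k],e[k+2]],key=lambda p:p[0])
g1=grip(cv2.imread("pics/w1.png"),80,0,225,95);g2=grip(cv2.imread("pics/w2.png"),80,90,225,180)
print(g1,g2)
for i in(0,1):print("grip",tri(c1,g1[i],c2,g2[i]),onz(c2,[g2[i]],.073))
print("base front",onz(c1,[f1(318,208),f1(530,214)],.015),onz(c2,[f2(322,463),f2(522,467)],.015))
print("plate front",onz(c1,[f1(319,83),f1(528,89)],.053),onz(c2,[f2(322,358),f2(528,366)],.053))
```

```text
(array([ 0.48270468, -0.05244408,  0.05869006]), np.float64(0.0011674605224891894))
(array([ 0.48403134, -0.09596111,  0.05583501]), np.float64(0.0004883779507783845))
(array([ 0.54061897, -0.03312516,  0.05941958]), np.float64(0.0001335179638637629))
(array([ 0.53869528, -0.11775851,  0.05668167]), np.float64(0.00022963975877349837))
nut [[ 0.57820888 -0.07624622  0.084     ]] hinge [[ 0.56212526 -0.03383791  0.08      ]]
[array([97.33784389, 75.97296524]), array([201.24635315,  29.21413183])] [array([107.94673824, 154.22479248]), array([206.93677521, 112.10137844])]
grip (array([0.49877288, 0.1213484 , 0.0757348 ]), np.float64(0.0004864523851459805)) [[0.49844624 0.12341738 0.073     ]]
grip (array([0.53745174, 0.0247006 , 0.07522965]), np.float64(0.00013314582146455766)) [[0.53747606 0.02551843 0.073     ]]
base front [[ 0.46515424 -0.00876814  0.015     ]
 [ 0.46197744 -0.13870988  0.015     ]] [[ 0.4660706  -0.00849568  0.015     ]
 [ 0.46365092 -0.13645856  0.015     ]]
plate front [[ 0.5286478  -0.01915396  0.053     ]
 [ 0.52606028 -0.12874959  0.053     ]] [[ 0.53169544 -0.01824989  0.053     ]
 [ 0.52755538 -0.13165953  0.053     ]]
```

```bash
python3 -m crank '{"deltas": [[0, -0.021, -0.003, 0.02, 0, 0, 0.023], [0, 0, 0, 0.045, 0, 0, 0], [0, 0, 0, 0.045, 0, 0, 0], [0, 0, 0, 0.045, 0, 0, 0], [0, 0, 0, 0.03, 0, 0, 0], [0, 0, 0, 0, 0, 0, 0], [0, 0.006, 0, 0, 0, 0, 0], [0, 0, 0, 0, 0, 0, 0]]}'
```

```text
time_s: 2.9
ee_pos: [0.4542, -0.0747, 0.2218]
eef_rot: [3.14, -0.035, 0.008]
contact_force: [0.7, -0.4, -0.1]
width: 0.005
grip_force: 0.0
```

```bash
python3 -m crank '{"deltas": [[0, 0.004, 0, 0, 0, 0, 0], [0, 0.004, 0, 0, 0, 0, 0], [0, 0.003, 0, 0, 0, 0, 0], [0, 0.003, 0, 0, 0, 0, 0], [0, 0.003, 0, 0, 0, 0, 0], [0, 0.003, 0, 0, 0, 0, 0]]}';python3 -m crank '{"deltas": [[0, 0.003, 0, 0, 0, 0, 0], [0, 0.003, 0, 0, 0, 0, 0], [0, 0.003, 0, 0, 0, 0, 0], [0, 0.003, 0, 0, 0, 0, 0]]}'
```

```text
time_s: 3.5
ee_pos: [0.4723, -0.0748, 0.2196]
eef_rot: [-3.141, 0.035, 0.003]
contact_force: [-3.4, 0.1, 2.6]
width: 0.004
grip_force: 1.6
time_s: 3.9
ee_pos: [0.485, -0.0751, 0.2196]
eef_rot: [3.141, -0.035, 0.0]
contact_force: [-2.2, 0.0, -1.1]
width: 0.003
grip_force: 0.8
```

```bash
python3 -m crank '{"deltas": [[0, 0.002, 0, 0, 0, 0, 0], [0, 0.002, 0, 0, 0, 0, 0], [0, 0.001, 0, 0, 0, 0, 0], [0, 0.001, 0, 0, 0, 0, 0]]}';python3 -m crank '{"deltas": [[0, 0.001, 0, 0, 0, 0, 0], [0, 0.001, 0, 0, 0, 0, 0]]}';python3 -m crank '{"deltas": [[0, 0.001, 0, 0, 0, 0, 0], [0, 0.001, 0, 0, 0, 0, 0]]}'
```

```text
time_s: 4.3
ee_pos: [0.4907, -0.0753, 0.2197]
eef_rot: [3.141, -0.035, -0.0]
contact_force: [-0.7, -0.1, -1.0]
width: 0.0
grip_force: 0.8
time_s: 4.5
ee_pos: [0.4927, -0.0753, 0.2197]
eef_rot: [3.141, -0.035, 0.0]
contact_force: [-1.5, 0.4, -0.8]
width: 0.003
grip_force: 0.8
time_s: 4.7
ee_pos: [0.4947, -0.0753, 0.2198]
eef_rot: [3.141, -0.035, 0.0]
contact_force: [-1.1, 0.2, -0.7]
width: 0.001
grip_force: 0.8
```

```bash
python3 -m crank '{"deltas": [[0, 0.001, 0, 0, 0, 0, 0], [0, 0.001, 0, 0, 0, 0, 0]]}';python3 -m crank '{"deltas": [[0, 0.001, 0, 0, 0, 0, 0]]}'; python3 -m crank '{"deltas": [[0, 0.001, 0, 0, 0, 0, 0]]}'
```

```text
time_s: 4.9
ee_pos: [0.4956, -0.0754, 0.2198]
eef_rot: [-3.141, 0.034, 0.006]
contact_force: [-7.6, 0.2, 5.6]
width: 0.002
grip_force: 4.0
time_s: 5.0
ee_pos: [0.496, -0.0754, 0.2197]
eef_rot: [-3.141, 0.034, 0.01]
contact_force: [-9.8, -1.4, 6.4]
width: 0.002
grip_force: 5.0
time_s: 5.1
ee_pos: [0.4964, -0.0754, 0.2196]
eef_rot: [-3.141, 0.034, 0.013]
contact_force: [-11.6, -1.2, 8.2]
width: 0.002
grip_force: 5.9
```

```bash
python3 -m crank '{"deltas": [[0, -0.004, 0, 0, 0, 0, 0], [0, -0.012, 0, 0, 0, 0, 0], [0, -0.012, 0, -0.002, 0, 0, 0], [0, 0, 0, -0.045, 0, 0, 0], [0, 0, 0, -0.045, 0, 0, 0], [0, 0, 0, -0.045, 0, 0, 0], [0, 0, 0, -0.047, 0, 0, 0], [0, 0, 0, 0, 0, 0, 0]]}'
python3 - <<'E'
from h import *
im,c=snap("wrist","pics/w3.png");np.save("w3.npy",c,allow_pickle=True)
b=im[40:200,80:400]
cv2.imwrite("pics/c3.png",cv2.resize(b,None,fx=2.4,fy=2.4,interpolation=cv2.INTER_CUBIC))
E
```

```text
time_s: 5.9
ee_pos: [0.4713, -0.075, 0.4105]
eef_rot: [3.139, -0.035, 0.024]
contact_force: [1.4, -0.1, -0.9]
width: 0.006
grip_force: 0.0
```

View pics/c3.png

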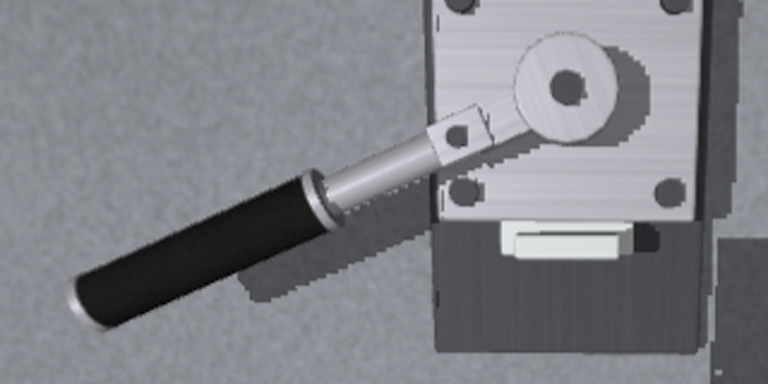

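The cassette is in: only the tab remains, with its front edge at crop y≈259 against the plate edge at y≈220. The nut is at crop (567,88). I'll check the distance numerically.

Run:
```python
from h import *
c=np.load("w3.npy",allow_pickle=True).item();f=lambda x,y:(x/2.4+80-.5,y/2.4+40-.5)
n=onz(c,[f(567,88)],.084)[0];t=onz(c,[f(516,259),f(619,259)],.062).mean(0);p=onz(c,[f(566,220)],.053)[0]
print("nut",n,"tab",t,"nut-tab",n[0]-t[0],"(65)","plate-tab",p[0]-t[0],"(15)")
print("hinge",onz(c,[f(457,136)],.08),"tip",onz(c,[f(87,303)],.073),"grip in",onz(c,[f(320,199)],.073))
s=arm.read_state();h=np.arctan2(*R.from_rotvec(s["eef_rot"]).as_matrix()[[1,0],0]);print(s["ee_pos"],h)
```

```text
nut [ 0.57776447 -0.07629909  0.084     ] tab [ 0.51288879 -0.0746834   0.062     ] nut-tab 0.06487567746398726 (65) plate-tab 0.01577016616767002 (15)
hinge [[ 0.56186889 -0.0338154   0.08      ]] tip [[0.50048355 0.12235427 0.073     ]] grip in [[0.53967705 0.02296485 0.073     ]]
[ 0.47056035 -0.0748547   0.40717054] -0.02225238474147622
```

```bash
python3 -m crank '{"deltas": [[0, 0.001, -0.04, 0, 0, 0, 0], [0, 0.001, -0.04, 0, 0, 0, 0], [0, 0.002, -0.04, 0, 0, 0, 0], [0, 0, 0, 0, 0, 0, -0.135], [0, 0, 0, 0, 0, 0, -0.135], [0, 0, 0, 0, 0, 0, -0.134], [0, 0, 0, 0.045, 0, 0, 0], [0, 0, 0, 0.045, 0, 0, 0]]}'; python3 -m crank '{"deltas": [[0, 0, 0, 0.045, 0, 0, 0], [0, 0, 0, 0.026, 0, 0, 0], [0, 0, 0, 0, 0, 0, 0], [0, 0, 0, 0, 0, 0, 0]]}'
python3 - <<'E'
from h import *
s=arm.read_state();M=R.from_rotvec(s["eef_rot"]).as_matrix();h=np.arctan2(M[1,0],M[0,0])
v=M.T@(np.r_[.578,-.0763,.246]-s["ee_pos"]);print(s["ee_pos"],h,"nut in tool",v,s["contact_force"])
E
```

```text
time_s: 6.75
ee_pos: [0.4766, 0.0451, 0.3124]
eef_rot: [3.084, 0.596, 0.003]
contact_force: [-0.4, -0.4, 0.1]
width: 0.002
grip_force: 0.0
time_s: 7.15
ee_pos: [0.477, 0.045, 0.2424]
eef_rot: [-3.084, -0.596, 0.002]
contact_force: [0.1, 0.2, 1.2]
width: 0.009
grip_force: 0.0
[0.47702905 0.04501282 0.24236389] 0.3817388821040785 nut in tool [ 0.04850417  0.15019403 -0.00377536] [0.1029606  0.21097888 1.19912981]
```

```bash
python3 -m crank '{"deltas": [[0, 0.006, 0, 0, 0, 0, 0], [0, 0.006, 0, 0, 0, 0, 0], [0, 0.004, 0, 0, 0, 0, 0], [0, 0.003, 0, 0, 0, 0, 0], [0, 0.002, 0, 0, 0, 0, 0]]}'; python3 -m crank '{"deltas": [[0, 0.006, -0.001, 0, 0, 0, 0.04], [0, 0.006, -0.001, 0, 0, 0, 0.04]]}'; python3 -m crank '{"deltas": [[0, 0.006, -0.001, 0, 0, 0, 0.04], [0, 0.006, -0.001, 0, 0, 0, 0.04]]}'
```

```text
time_s: 7.65
ee_pos: [0.4966, 0.0529, 0.243]
eef_rot: [3.084, 0.597, -0.002]
contact_force: [-3.8, -1.9, 0.7]
width: 0.002
grip_force: 1.4
time_s: 7.85
ee_pos: [0.5068, 0.0589, 0.2427]
eef_rot: [3.106, 0.47, -0.004]
contact_force: [-2.7, -1.8, 1.8]
width: 0.004
grip_force: 1.4
time_s: 8.05
ee_pos: [0.5178, 0.0642, 0.2426]
eef_rot: [3.122, 0.345, -0.004]
contact_force: [-2.7, -0.8, 1.7]
width: 0.009
grip_force: 1.4
```

```bash
python3 -m crank '{"deltas": [[0, 0.006, -0.001, 0, 0, 0, 0.04], [0, 0.006, -0.001, 0, 0, 0, 0.04], [0, 0.006, -0.001, 0, 0, 0, 0.04], [0, 0.006, -0.001, 0, 0, 0, 0.04]]}'; python3 -m crank '{"deltas": [[0, 0.006, -0.001, 0, 0, 0, 0.04], [0, 0.006, -0.001, 0, 0, 0, 0.04], [0, 0.003, -0.0005, 0, 0, 0, 0.02]]}'
cat > st.py <<'E'
from h import *
s=arm.read_state();M=R.from_rotvec(s["eef_rot"]).as_matrix();h=np.arctan2(M[1,0],M[0,0])
v=M.T@(np.r_[.578,-.0763,.246]-s["ee_pos"]);print(s["time_s"],"h",round(h,3),"turn",round(.3817-h,3),"nut in tool",v.round(4),"F tool",(M.T@s["contact_force"]).round(1))
E
python3 st.py
```

```text
time_s: 8.45
ee_pos: [0.5408, 0.0721, 0.2426]
eef_rot: [3.14, 0.094, -0.004]
contact_force: [-3.2, -0.2, 1.2]
width: 0.007
grip_force: 1.4
time_s: 8.75
ee_pos: [0.556, 0.075, 0.2426]
eef_rot: [3.141, -0.062, -0.003]
contact_force: [-3.0, -0.5, 1.5]
width: 0.004
grip_force: 1.4
8.75 h -0.039 turn 0.421 nut in tool [ 0.0279  0.1504 -0.0034] F tool [-3.   0.6 -1.5]
```

```bash
for i in 1; do python3 -m crank '{"deltas": [[0, 0.003, -0.0005, 0, 0, 0, 0.02], [0, 0.003, -0.0005, 0, 0, 0, 0.02]]}'; python3 st.py; done; python3 -m crank '{"deltas": [[0, 0.003, -0.0005, 0, 0, 0, 0.02]]}'; python3 st.py;  python3 -m crank '{"deltas": [[0, 0.003, -0.0005, 0, 0, 0, 0.02]]}'; python3 st.py
```

```text
time_s: 8.95
ee_pos: [0.5621, 0.0758, 0.2426]
eef_rot: [3.139, -0.125, -0.002]
contact_force: [-2.9, -0.4, 0.1]
width: 0.006
grip_force: 1.5
8.95 h -0.079 turn 0.461 nut in tool [ 0.028   0.1503 -0.0034] F tool [-2.9  0.7 -0.1]
time_s: 9.05
ee_pos: [0.5652, 0.076, 0.2426]
eef_rot: [3.138, -0.156, -0.001]
contact_force: [-1.3, 0.4, 1.1]
width: 0.007
grip_force: 1.5
9.05 h -0.1 turn 0.481 nut in tool [ 0.0279  0.1503 -0.0034] F tool [-1.3 -0.3 -1.1]
time_s: 9.15
ee_pos: [0.5684, 0.0763, 0.2426]
eef_rot: [3.136, -0.188, -0.001]
contact_force: [-2.4, 0.5, 0.5]
width: 0.007
grip_force: 1.5
9.15 h -0.12 turn 0.501 nut in tool [ 0.0278  0.1503 -0.0034] F tool [-2.4 -0.2 -0.5]
```

```bash
python3 -m crank '{"deltas": [[0, 0.003, -0.0005, 0, 0, 0, 0.02]]}' >/dev/null; python3 st.py;  python3 -m crank '{"deltas": [[0, 0.003, -0.0005, 0, 0, 0, 0.02]]}'>/dev/null; python3 st.py
```

```text
9.25 h -0.14 turn 0.522 nut in tool [ 0.0277  0.1503 -0.0033] F tool [-2.6 -0.4 -0.8]
9.35 h -0.16 turn 0.542 nut in tool [ 0.0276  0.1503 -0.0034] F tool [-2.9 -0.2 -0.7]
```

```bash
python3 -m crank '{"deltas": [[0, 0.003, -0.0005, 0, 0, 0, 0.02]]}' >/dev/null; python3 st.py;  python3 -m crank '{"deltas": [[0, 0.003, -0.0005, 0, 0, 0, 0.02]]}'>/dev/null; python3 st.py;  python3 -m crank '{"deltas": [[0, 0.003, -0.0005, 0, 0, 0, 0.02]]}'>/dev/null; python3 st.py
```

```text
9.45 h -0.18 turn 0.562 nut in tool [ 0.0276  0.1503 -0.0033] F tool [-2.6  0.2 -0.7]
9.55 h -0.2 turn 0.582 nut in tool [ 0.0276  0.1503 -0.0033] F tool [-2.9 -0.7 -0.9]
9.65 h -0.22 turn 0.602 nut in tool [ 0.0276  0.1502 -0.0033] F tool [-3.4 -0.6  0.7]
```

```bash
python3 -m crank '{"deltas": [[0, 0.003, -0.0005, 0, 0, 0, 0.02]]}' >/dev/null; python3 st.py;  python3 -m crank '{"deltas": [[0, 0.003, -0.0005, 0, 0, 0, 0.02]]}'>/dev/null; python3 st.py;  python3 -m crank '{"deltas": [[0, 0.003, -0.0005, 0, 0, 0, 0.02]]}'>/dev/null; python3 st.py
```

```text
9.75 h -0.24 turn 0.622 nut in tool [ 0.0276  0.1502 -0.0033] F tool [-2.9 -0.3 -0.1]
9.85 h -0.26 turn 0.642 nut in tool [ 0.0277  0.1502 -0.0033] F tool [-3.6 -0.4 -1.2]
9.95 h -0.281 turn 0.662 nut in tool [ 0.0291  0.1501 -0.0037] F tool [-10.   -1.   -3.7]
```

```bash
cat >> st.py <<'E'
n=np.r_[.578,-.0763]
for a in(.642,.653):
    H=n+.045*np.r_[np.cos(1.953-a),np.sin(1.953-a)];d=s["ee_pos"][:2]-H
    # line through H at angle b, TCP at 27.7 mm clockwise-behind
    b=np.arctan2(d[1],d[0])-np.arcsin(.0277/np.hypot(*d)); print("seat",a,"fold",round(1.953-a-b,3))
E
python3 st.py; python3 -m crank '{"deltas": [[0, 0.002, -0.0005, 0, 0, 0, 0.02], [0, 0.002, -0.0005, 0, 0, 0, 0.02]]}' >/dev/null; python3 st.py;  python3 -m crank '{"deltas": [[0, 0.002, -0.0005, 0, 0, 0, 0.02]]}'>/dev/null; python3 st.py
```

```text
9.95 h -0.281 turn 0.662 nut in tool [ 0.0291  0.1501 -0.0037] F tool [-10.   -1.   -3.7]
seat 0.642 fold 0.017
seat 0.653 fold 0.001
10.15 h -0.32 turn 0.702 nut in tool [ 0.0316  0.15   -0.0036] F tool [-10.3  -0.6  -5. ]
seat 0.642 fold 0.049
seat 0.653 fold 0.033
10.25 h -0.34 turn 0.722 nut in tool [ 0.0327  0.15   -0.0037] F tool [-10.8  -1.   -4.1]
seat 0.642 fold 0.067
seat 0.653 fold 0.051
```

```bash
python3 -m crank '{"deltas": [[0, 0.002, -0.0005, 0, 0, 0, 0.02], [0, 0.002, -0.0005, 0, 0, 0, 0.02], [0, 0.002, -0.0005, 0, 0, 0, 0.02], [0, 0.002, -0.0005, 0, 0, 0, 0.02]]}' >/dev/null; python3 st.py
python3 - <<'E'
from h import *
im,c=snap("top","pics/t5.png");np.save("t5.npy",c,allow_pickle=True)
im2,c2=snap("scene","pics/s5.png")
a=cv2.resize(im[130:260,280:460],None,fx=3,fy=3,interpolation=cv2.INTER_CUBIC);b=cv2.resize(im2[160:290,240:420],None,fx=3,fy=3,interpolation=cv2.INTER_CUBIC)
cv2.imwrite("pics/c5.png",np.vstack([a,b])[:, :][:780]);cv2.imwrite("pics/c5.png",cv2.resize(np.hstack([a,b]),None,fx=.74,fy=.74))
E
```

```text
10.65 h -0.42 turn 0.802 nut in tool [ 0.0367  0.1495 -0.0037] F tool [-9.6 -0.7 -3.9]
seat 0.642 fold 0.143
seat 0.653 fold 0.127
```

View pics/c5.png

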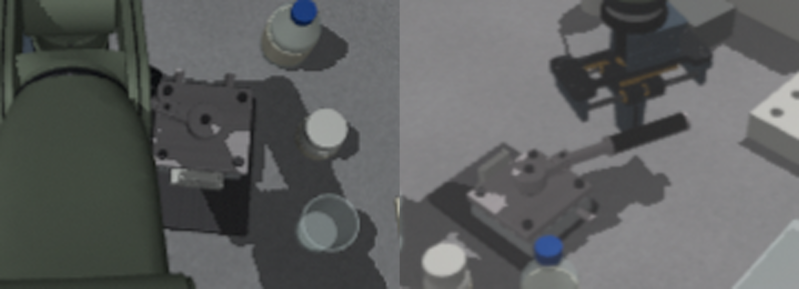

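The scene view shows the finger behind the grip with the handle visibly bent at the hinge, fold estimated at about 0.135 rad. The force is a steady plateau near 10 N. I'll hold for 0.7 s.

```bash
python3 -m crank '{"deltas": [[0, 0, 0, 0, 0, 0, 0], [0, 0, 0, 0, 0, 0, 0], [0, 0, 0, 0, 0, 0, 0], [0, 0, 0, 0, 0, 0, 0], [0, 0, 0, 0, 0, 0, 0], [0, 0, 0, 0, 0, 0, 0], [0, 0, 0, 0, 0, 0, 0]]}' >/dev/null; python3 st.py; python3 -m crank '{"deltas": [[0, -0.002, 0.0005, 0, 0, 0, -0.02], [0, -0.002, 0.0005, 0, 0, 0, -0.02], [0, -0.002, 0.0005, 0, 0, 0, -0.02], [0, -0.002, 0.0005, 0, 0, 0, -0.02]]}' >/dev/null; python3 st.py;python3 -m crank '{"deltas": [[0, -0.002, 0.0005, 0, 0, 0, -0.02], [0, -0.002, 0.0005, 0, 0, 0, -0.02], [0, -0.002, 0.0005, 0, 0, 0, -0.02], [0, -0.002, 0, 0, 0, 0, 0]]}' >/dev/null; python3 st.py
```

```text
11.45 h -0.419 turn 0.801 nut in tool [ 0.0366  0.1495 -0.0037] F tool [-9.7 -0.8 -3.3]
seat 0.642 fold 0.142
seat 0.653 fold 0.127
11.85 h -0.338 turn 0.72 nut in tool [ 0.0325  0.1501 -0.0036] F tool [-8.8 -1.  -3.4]
seat 0.642 fold 0.066
seat 0.653 fold 0.051
12.25 h -0.278 turn 0.66 nut in tool [ 0.0302  0.1502 -0.0032] F tool [-2.3  2.4  0.1]
seat 0.642 fold 0.003
seat 0.653 fold -0.013
```

Now I'll back off further, rise clear and look.

```bash
python3 -m crank '{"deltas": [[0, -0.003, 0, 0, 0, 0, 0], [0, -0.005, 0, 0, 0, 0, 0], [0, -0.01, 0, 0, 0, 0, 0], [0, -0.015, 0, 0, 0, 0, 0], [0, 0, 0, -0.045, 0, 0, 0], [0, 0, 0, -0.045, 0, 0, 0], [0, 0, 0, -0.045, 0, 0, 0], [0, 0, 0, -0.03, 0, 0, 0]]}' ; python3 -m crank '{"deltas": [[0, 0, 0.03, 0, 0, 0, -0.12], [0, 0, 0.03, 0, 0, 0, -0.12], [0, 0, 0.03, 0, 0, 0, 0], [0, -0.03, 0.02, 0, 0, 0, 0], [0, 0, 0, 0, 0, 0, 0]]}'
python3 - <<'E'
from h import *
im,c=snap("wrist","pics/w6.png");np.save("w6.npy",c,allow_pickle=True)
E
```

```text
time_s: 13.05
ee_pos: [0.5588, 0.0857, 0.4115]
eef_rot: [-3.11, 0.435, -0.008]
contact_force: [1.0, -0.1, 0.9]
width: 0.004
grip_force: 0.0
time_s: 13.55
ee_pos: [0.5113, -0.0234, 0.4076]
eef_rot: [3.14, -0.065, -0.004]
contact_force: [0.0, -0.1, 0.4]
width: 0.004
grip_force: 0.0
```

View pics/w6.png

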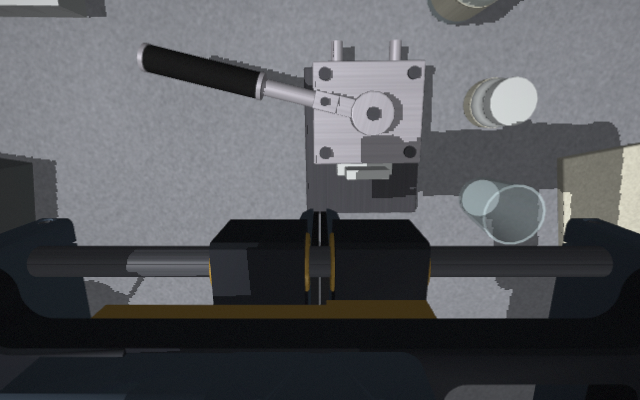

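Nut (374,113), hinge (326,101) and tip (143,57) lie on one line, so the handle is straight. The cassette tab is still tight at the plate, and nothing else has moved. I'll make a numeric check, then hand in.

Run:
```python
from h import *
c=np.load("w6.npy",allow_pickle=True).item()
n,h,t,f=onz(c,[(374,113)],.084)[0],onz(c,[(326,101)],.08)[0],onz(c,[(143,57)],.073)[0],onz(c,[(368,179)],.062)[0]
a=lambda u,v:np.arctan2(v[1]-u[1],v[0]-u[0])
print(a(n,h),a(h,t),"turn",1.953-a(n,t),"nut-tab",n[0]-f[0])
from workcell import sign_off
if abs(a(n,h)-a(h,t))<.06 and abs(n[0]-f[0]-.065)<.004: print(sign_off())
```

```text
1.2896254378760748 1.2995577839140449 turn 0.6555124054294703 nut-tab 0.06483796893878147
the job is handed in; nothing more can be done
None
```

The job is handed in at about 13.6 s: the cassette is home against its back stop (peak push about 12 N), and the nut seated after about 0.65 rad. The hinge was folded to about 0.13–0.14 rad, held for at least 0.7 s and eased off; the handle is straight again.

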